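# Tip a spice jar down onto its side in the fingers and stow it in the low spice stand

### The job

Take the tall spice jar that stands on the stove top and, keeping hold of it, press its foot on the stove top so that it pivots down in the fingers onto its side; lay it there and let go without letting it fall over. Then take it again near its bottom end and lay it in the free channel of the wooden spice stand, cap first under the roof, pushed fully home until the cap meets the back wall. Leave the jam jar, the small tin and the jar already in the stand where they are.

Things in the scene. Friction and masses are not known exactly. Their poses are not given: they have to be found in the camera images.
- jar: the tall spice jar to be stowed, upright at the start: 109 mm tall, about 0.11 kg, near-round (twelve flats 30 degrees apart, one facing each of its own x and y axes; 44 mm across flats). Origin: centre of its foot; +z runs up its axis to the cap. Lying on a flat its axis is 22 mm above the surface; it lies steadily but can roll if pushed. Friction about 0.6.
- cap_top (a point): centre of the outer face of the jar's screw cap (44 mm across, the top 20 mm of the jar), 109 mm from the foot along the jar's axis
- spice_stand: low pale wooden stand fixed on the stove top, 160 x 192 x 61 mm, with two parallel channels in which jars lie on their sides. Origin: centre of its underside; +x runs along the channels into the roofed end, z up. Channel floor at z = 6 mm; channels centred on y = +59 mm (free) and y = -59 mm (holds a jar), 60 mm wide; open end at x = -80 mm, back wall's inner face x = 73 mm.
- stop_a (a point): middle of the free channel at the inner face of the back wall (stand x = 73, y = 59, z = 28 mm, the height of the lying jar's axis): where the centre of the cap's face must come. A jar that is home sticks out 50 mm in front of the roof.
- mouth_a (a point): middle of the free channel under the front edge of the roof (stand x = 14, y = 59, z = 28 mm). The roof runs from here to the back wall, underside 50 mm above the channel's floor, top at z = 61 mm; in front of it the channel has only rails, 12 mm above the stove top.
- jam: jam jar, squat and round, 66 mm wide, 100 mm tall, wide lid; stands upright, origin centre of its underside; not to be disturbed
- tin: small food tin, a cylinder 57 mm wide, 72 mm tall; stands upright, origin centre of its underside; not to be disturbed
- side_jar: the shorter spice jar (47 mm wide, 97 mm long) that already lies in the other channel of the stand, cap under the roof; origin centre of its foot, +z to its cap; not to be disturbed
- stove: the white four-ring stove; its top, with the spice stand and the jars on it, is the flat work surface at z = 0, about 470 mm deep and 550 mm wide. Origin: on the floor under its middle. It does not move.
Things that resemble listed ones, but are neither listed nor needed, are in the scene too. Leave any turquoise look-alike of the jar alone.

How it is judged (in metres and radians):
On the way, in this order (a step that is already met when the one before it is completed fails the run):
1. held in the fingers, the jar pivots down with its foot on the stove top (angle between jar's own z axis and vertical between 0.9 and 1.42 rad and contact force between the fingers and jar above 0.5 N and contact force between jar and stove above 0.3 N), for 0.1 s.
2. the jar lies on its side on the stove top, let go of and at rest (angle between jar's own z axis and vertical between 1.45 and 1.69 rad and height (world z) of jar below 0.0248 m and height (world z) of cap_top below 0.0265 m and contact force between the fingers and jar below 0.05 N and linear speed of jar below 0.02 m/s), for 0.3 s.
3. the jar is held again, by its bottom half, and lifted off the stove top (contact force between the fingers and jar above 0.5 N and distance between the grasp point and jar below 0.06 m and height (world z) of each of jar, cap_top above 0.027 m), for 0.1 s.
At the end, for the whole second after the job is handed in: The jar lies on its side in the free channel, resting on the channel's floor, with its axis within 14 mm of the channel's middle at the cap and 16 mm at the foot, its cap under the roof and within 10 mm of the back wall, released and at rest (x of cap_top in the frame of spice_stand above 0.063 m and y of cap_top in the frame of spice_stand between 0.045 and 0.073 m and y of jar in the frame of spice_stand between 0.043 and 0.075 m and z of each of jar, cap_top in the frame of spice_stand below 0.034 m and linear speed of jar below 0.01 m/s); the robot touches nothing.
It fails at once if the jam jar is shifted by more than 25 mm (distance of jam from where it was at the start of the episode above 0.025 m).
It fails at once if the small tin is shifted by more than 25 mm (distance of tin from where it was at the start of the episode above 0.025 m).
It fails at once if the jar already in the stand is shifted by more than 25 mm (distance of side_jar from where it was at the start of the episode above 0.025 m).
It fails at once if the jam jar or the small tin is tipped (angle between any of jam, tin's own z axis and vertical above 0.35 rad).
It fails at once if the jar is dropped, thrown or let topple (it turns faster than 9 rad/s) (angular speed of jar above 9 rad/s).
It also fails if it takes over 50 s, if anything falls off the work surface, if the arm or the gripper's body presses on something with over 40 N, if the wrist force passes 120 N, or if a joint passes its speed limit or range.

### The arm

A 6-joint arm with a two-finger parallel gripper is mounted at the origin on a cart in front of the work surface, level with it; the furniture and walls round the work are solid. World frame = base frame: x ahead of the robot, y to its left, z up, the work surface at z = 0. Lengths are in mm, angles in degrees, forces in N, time in s.
With the tool pointing down it reaches from about 375 to 975 mm from the base axis. Payload 3.8 kg.
Tool frame: the origin (TCP) lies midway between the tips of the shut fingers; the grasp point (between the pads) lies 19 mm behind it; z points along the fingers, y is the line along which they close (so a half turn about z gives the same grasp; the last joint's range is limited). The gripper opens to 85 mm and grips with 20 to 120 N. Pads are 22 mm wide; open, the fingers measure 114 mm over their backs; the gripper's body (76 mm by 85 mm) begins 54 mm behind the grasp point. The pads swing forward as they close: fully open they stand 13 mm farther back than shut.
Start: joints at [-65.827, 15.12, 91.902, -0, 72.978, -2.114], TCP at [298.933, -605.192, 231.28] pointing down, gripper open.
Joint ranges: [-150.88, 150.88], [-54.13, 125.18], [17.81, 147.31], [-75.09, 255.09], [0, 152.58], [-146.25, 146.25]. Speed limits (degrees/s): [147.25, 147.25, 180, 180, 180, 180].

### API

Orientations are given as [roll, pitch, yaw] about the fixed x, y, z axes, in that order (R = Rz(yaw) Ry(pitch) Rx(roll)).
In Python, from plant import arm, jaws, ik, viewer, current_time, current_joint_positions, current_joint_velocities, current_tau, current_tool_pos, current_tcp_rot, current_force, current_wrist_torque, current_width, current_grip_force gives the robot as it stands. Calls block until the motion is done:
- arm.move_pose(position, orientation): joint-space move of the TCP to a pose.
- arm.move_straight(position, frame=None, vel=150, f_stop=None): straight line of the TCP; frame=None keeps the orientation; vel is the mean speed in mm/s. With f_stop (N) it stops when the force on the tool has changed by that much, and returns True; else False.
- arm.movej(angles): joint-space move.
- jaws.gripper_open() and jaws.grab(): open the fingers fully, or close them until they stop; the grip force is fixed at half the most.
- arm.wait(seconds).
- ik(position, orientation): joint angles nearest the present ones, or None.
- viewer.camera(name): name is "scene" or "side" or "wrist"; returns the picture (420x560x3 uint8, blue, green, red); there is no depth.
- viewer.camera_model(name): a dict with "intrinsics" (3x3 intrinsics, pixels), "xyz" and "rotation" of the camera in the world. Camera axes: x right, y down, z forward; pixel columns grow to the right and rows downward; lengths in mm; the calibration is good to about 2 mm. The wrist camera is an equidistant fisheye: a pixel r from the principal point sees the ray r / f radians off the axis. A picture is of the moment at which its call begins: read the wrist's pose just before it. camera_model takes no time and is no camera call; for the wrist camera it gives the pose at the moment of the call.
A pose or a line that the arm cannot do raises arm.Unreachable and nothing moves.
- arm.close_job(): hands the job in; it is judged then, once.
Readings, each from a call of its own:
- current_time(): time.
- current_joint_positions(): joint angles.
- current_joint_velocities(): joint speeds.
- current_tau(): joint torques, N m.
- current_tool_pos(): TCP position.
- current_tcp_rot(): TCP orientation.
- current_force(): force on the tool from outside, world axes, zero at the start.
- current_wrist_torque(): the same for the moment, N m.
- current_width(): finger opening in mm.
- current_grip_force(): force on a finger pad.
Only numpy, scipy, OpenCV 4.12 (cv2) and the standard library are available. Lean on these libraries where they do the work, as an engineer would, in place of code of your own. Each camera call takes 0.05 s, during which the arm holds its last target. There are 200 camera calls.

## Working session

There is one attempt and no reset: what is moved stays moved. The work goes in short steps, each a Python script; the robot and the scene stay as the last script left them, time stands still between calls to the robot, and variables do not carry over. Pictures are saved under pics/ and viewed, at most 12 in all, crops included, and the job is handed in when it is done.

```bash
ls; mkdir -p pics; python3 - <<'E'
from plant import *
import cv2,numpy as np
for n in ("scene","side"):
    im=viewer.camera(n); cv2.imwrite(f"pics/{n}0.png",im)
    m=viewer.camera_model(n); print(n,{k:np.round(np.array(v),3).tolist() for k,v in m.items() if k in("intrinsics","xyz","rotation")})
print(current_time(),current_width(),current_tcp_rot())
E
```

```text
pics
scene {'intrinsics': [[487.083, 0.0, 280.875], [0.0, 487.083, 213.414], [0.0, 0.0, 1.0]], 'xyz': [-173.103, -1291.647, 512.567], 'rotation': [-120.414, 1.368, -26.659]}
side {'intrinsics': [[519.646, 0.0, 273.914], [0.0, 519.646, 217.969], [0.0, 0.0, 1.0]], 'xyz': [-440.921, 743.076, 1376.48], 'rotation': [-146.462, 0.382, -126.997]}
0.1 85.41785953230801 [-1.79883101e+02 -6.00449414e-03  2.62858638e+01]
```

View pics/scene0.png

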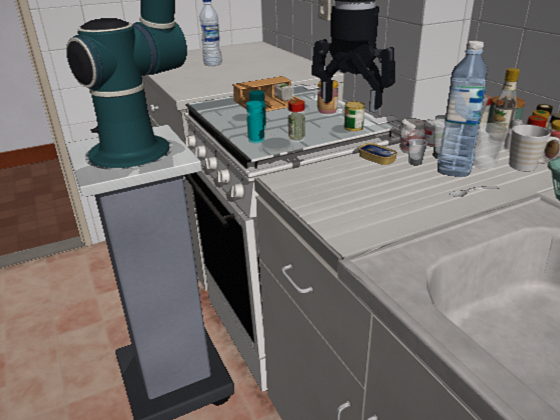

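View pics/side0.png

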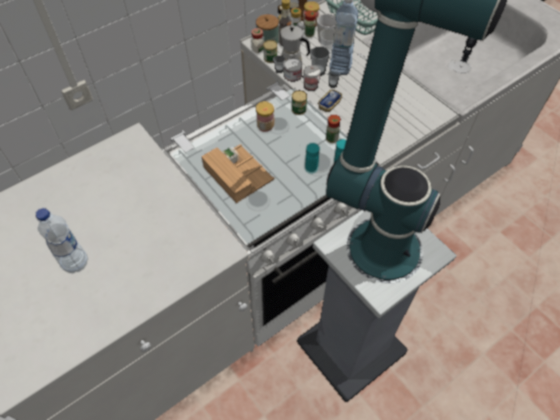

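The candidates are the red-capped jar at scene (297,120) / side (333,128) and the turquoise jars at scene (256,118) / side (313,157) and (342,150). The red-capped one fits the description, since the turquoise ones are look-alikes to leave alone. I'll confirm it in an enlarged crop.

```bash
cat > h.py <<'E'
import numpy as np, cv2
from scipy.spatial.transform import Rotation as Ro
from plant import *
def ray(m,u,v):
    K=np.array(m["intrinsics"]);R=Ro.from_euler("xyz",m["rotation"],degrees=True).as_matrix()
    d=np.array([(u-K[0,2])/K[0,0],(v-K[1,2])/K[1,1],1.]);
    return np.array(m["xyz"],float),R@(d/np.linalg.norm(d))
def wray(m,u,v):
    K=np.array(m["intrinsics"]);R=Ro.from_euler("xyz",m["rotation"],degrees=True).as_matrix()
    a=(u-K[0,2])/K[0,0];b=(v-K[1,2])/K[1,1];r=np.hypot(a,b)+1e-9
    return np.array(m["xyz"],float),R@np.array([a/r*np.sin(r),b/r*np.sin(r),np.cos(r)])
def onz(rd,z): c,d=rd; return c+d*(z-c[2])/d[2]
def two(r1,r2):
    (a,d),(b,e)=r1,r2
    s=np.linalg.lstsq(np.c_[d,-e],b-a,rcond=None)[0]
    p,q=a+s[0]*d,b+s[1]*e
    return (p+q)/2,np.linalg.norm(p-q)
E
python3 - <<'E'
from h import *
a=cv2.imread("pics/scene0.png")[70:160,220:380]; b=cv2.imread("pics/side0.png")[80:220,170:370]
a=cv2.resize(a,None,fx=3.4,fy=3.4,interpolation=cv2.INTER_CUBIC)[:, :540];b=cv2.resize(b,None,fx=2.1,fy=2.1,interpolation=cv2.INTER_CUBIC)
o=np.zeros((600,544,3),np.uint8);o[:a.shape[0],:a.shape[1]]=a;o[306:600,:420]=b[:294]
cv2.imwrite("pics/crop1.png",o)
ms,md=viewer.camera_model("scene"),viewer.camera_model("side")
for nm,s,d in(("jar top",(296,101),(334,119)),("turq",(256,93),(313,147)),("jam",(328,84),(265,106)),("tin",(354,105),(300,94))):
    print(nm,two(ray(ms,*s),ray(md,*d)))
E
```

```text
jar top (array([ 431.81873768, -155.77835362,  107.89397902]), np.float64(0.507267786703578))
turq (array([376.39685125, -20.92556644, 106.05916379]), np.float64(5.550191878329061))
jam (array([624.83582477, -12.46878947,  95.54834951]), np.float64(9.987017345271923))
tin (array([ 619.6396222 , -162.99484951,   70.6430345 ]), np.float64(7.432760213320954))
```

View pics/crop1.png

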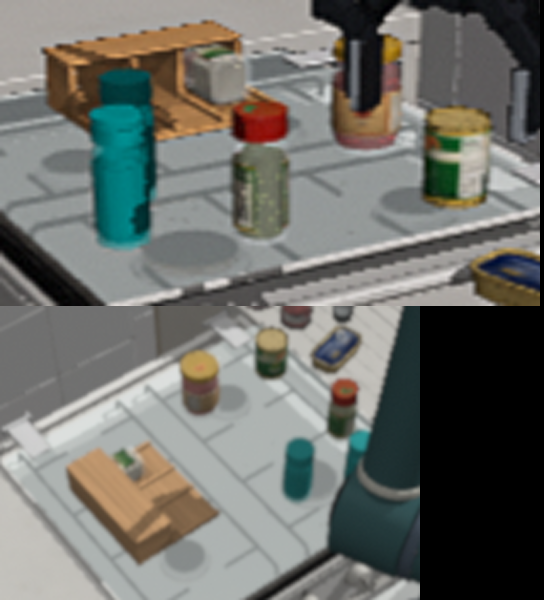

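The crop confirms the red-capped jar as the target: triangulated top at (432,-156,108), against 109 mm expected. The turquoise jars are behind it at (255,103) and (257,92). I'll move above the scene for a wrist look at the stand.

```bash
python3 - <<'E'
from h import *
ms,md=viewer.camera_model("scene"),viewer.camera_model("side")
for nm,s,d in(("turq light",(255,103),(341,143)),("turq dark",(257,92),(312,146))):
    print(nm,two(ray(ms,*s),ray(md,*d)))
arm.move_pose([470,0,380],[180,0,0])
m=viewer.camera_model("wrist");im=viewer.camera("wrist");cv2.imwrite("pics/w1.png",im)
print(m,current_time(),current_joint_positions())
cv2.imwrite("pics/w1v.png",cv2.resize(im,(784,588),interpolation=cv2.INTER_CUBIC))
E
```

```text
turq light (array([ 335.57512608, -104.3224956 ,  105.73973331]), np.float64(4.356837279061101))
turq dark (array([380.22069038, -19.77401677, 108.13400133]), np.float64(5.671634635390198))
{'intrinsics': array([[325.1922621 ,   0.        , 278.19093269],
       [  0.        , 325.1922621 , 212.09267329],
       [  0.        ,   0.        ,   1.        ]]), 'xyz': array([544.53147262,  -1.00282674, 523.21713523]), 'rotation': array([ 1.62903335e+02, -4.10152070e-02, -9.00466423e+01])} 2.45 [-3.09895582e+00 -1.07941637e+01  1.03423411e+02 -1.14518910e-02
  8.74040428e+01  8.69535226e+01]
```

View pics/w1v.png

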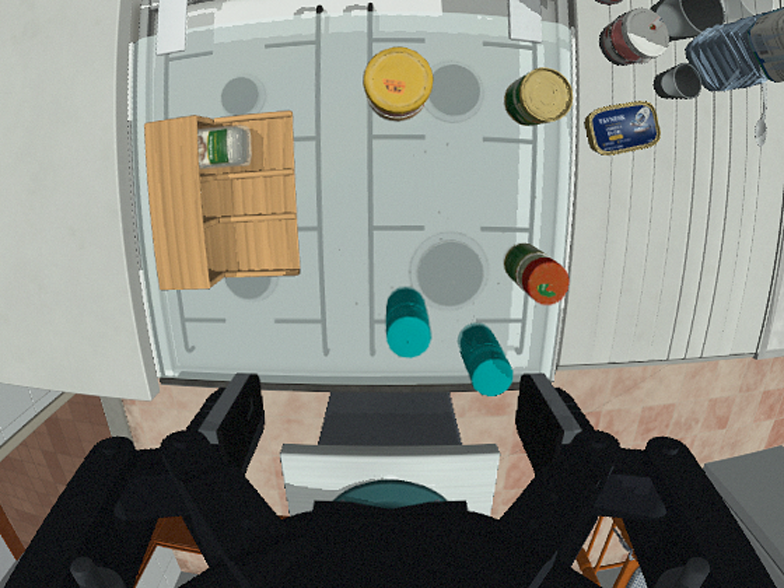

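The wrist view (1.4x) shows the stand's roof at (145–212, 116–289). Its open end is at x≈297, facing right, and the free channel is the lower one around (255,245). The red cap is at (546,281), with the turquoise jars at (408,335) and (492,378), the jam jar at (398,80) and the tin at (545,97).

```bash
python3 - <<'E'
from h import *
m={'intrinsics':[[325.192,0,278.191],[0,325.192,212.093],[0,0,1]],'xyz':[544.531,-1.003,523.217],'rotation':[162.9033,-0.041,-90.0466]}
im=cv2.imread("pics/w1.png");hsv=cv2.cvtColor(im,cv2.COLOR_BGR2HSV)
red=(((hsv[...,0]<9)|(hsv[...,0]>172))&(hsv[...,1]>180)&(hsv[...,2]>90)).astype(np.uint8)
red[:, :340]=0;red[250:]=0;red[:160]=0
c=max(cv2.findContours(red,0,2)[0],key=cv2.contourArea);print("red",cv2.boundingRect(c),cv2.minEnclosingCircle(c))
P=lambda u,v,z:np.round(onz(wray(m,u/1.4,v/1.4),z),1)
print("cap",P(546,281,109))
for n,u,v,z in[("roofBL",145,122,61),("roofTR",199,116,61),("roofBR",211,289,61),("roofBLo",163,289,61),("railTR",293,111,12),("railBR",300,273,12),("turq1",408,336,109),("turq2",492,378,109),("jam",398,78,100),("tin",545,95,72)]:print(n,P(u,v,z))
wood=cv2.inRange(hsv,(8,60,90),(22,255,255));wood[:60]=0;wood[230:]=0;wood[:,:90]=0;wood[:,230:]=0
c=max(cv2.findContours(wood,0,2)[0],key=cv2.contourArea);print(cv2.approxPolyDP(cv2.convexHull(c),3,True)[:,0]*1.4)
E
```

```text
red (390, 186, 11, 11) ((394.2826232910156, 190.8913116455078), 5.786535263061523)
cap [ 433.3 -154.8  109. ]
roofBL [603.3 266.6  61. ]
roofTR [601.8 199.1  61. ]
roofBR [411.8 197.5  61. ]
roofBLo [412.2 259.7  61. ]
railTR [604.2 106.1  12. ]
railBR [416.7 103.6  12. ]
turq1 [377.  -19.3 109. ]
turq2 [ 329.  -107.5  109. ]
jam [622.6  -9.1 100. ]
tin [ 618.4 -158.    72. ]
[[289.8 110.6]
 [298.2 273. ]
 [159.6 288.4]
 [144.2 124.6]
 [193.2 114.8]]
```

Checks against the given sizes:
- **Stand:** the roof spans 191 mm against 192, its front edge is at y≈198, and the origin comes out at about (508,184.5) with a yaw of about 90.6°.
- **Jar:** the wrist view gives (433,-155), matching the two-view result.

Next I'll plan the pivot. I tilt the jar to 60° rigidly, press the foot, then let it pivot in the fingers to 90° in the clear middle of the stove.

```bash
cat >> h.py <<'E'
def rpy(t): # tool tilted t deg, body leaning to +y, fingers close along x
    return list((Ro.from_euler("x",-t,degrees=True)*Ro.from_euler("xyz",[180,0,90],degrees=True)).as_euler("xyz",degrees=True))
H,OFF,A=72,4,20
def tool(x,Ey,ez,tau,t):
    "TCP for jar pivot edge at (x,Ey,ez), tilt tau, tool tilt t"
    c,s=np.cos(np.radians(tau)),np.sin(np.radians(tau)); a=np.array([0,s,c]);n=np.array([0,-c,s])
    tz=np.array([0,-np.sin(np.radians(t)),-np.cos(np.radians(t))])
    return list(np.array([x,Ey,ez])+22*n+H*a+OFF*n+19*tz),rpy(t)
E
python3 - <<'E'
from h import *
J=(433,-155+22); X=(490,-75)
chk=[tool(*J,0,0,-A),tool(*J,25,0,-A),tool(*X,40,0,-A),tool(*X,30,60,40),tool(*X,0,60,40),tool(*X,0,75,40),tool(*X,0,90,40)]
for p,o in chk: q=ik(p,o); print(np.round(p,1),np.round(o,1),None if q is None else np.round(q,0))
p,o=tool(*J,0,0,-A)
d=Ro.from_euler("xyz",o,degrees=True).apply([0,0,1])
arm.move_pose(list(np.array(p)-100*d),o)
m=viewer.camera_model("wrist");im=viewer.camera("wrist");cv2.imwrite("pics/w2.png",im);print(m)
print(current_time(),current_tool_pos(),current_force())
E
```

```text
[ 433.  -152.5   54.1] [180. -20.  90.] [-35.  10. 122.  19.  62. -46.]
[ 433.  -152.5   79.1] [180. -20.  90.] [-35.   8. 121.  18.  64. -45.]
[490.  -94.5  94.1] [180. -20.  90.] [-26.   9. 118.  20.  64. -37.]
[490.  -37.9  74. ] [180.  40.  90.] [ 18.  15. 121. -42.  66.  43.]
[490.  -37.9  44. ] [180.  40.  90.] [ 18.  18. 122. -43.  63.  46.]
[490.  -24.4  29.2] [180.  40.  90.] [ 19.  19. 121. -43.  63.  48.]
[490.  -15.2  11.4] [180.  40.  90.] [ 20.  22. 121. -43.  62.  50.]
{'intrinsics': array([[325.1922621 ,   0.        , 278.19093269],
       [  0.        , 325.1922621 , 212.09267329],
       [  0.        ,   0.        ,   1.        ]]), 'xyz': array([ 432.87502133, -165.664548  ,  308.94922953]), 'rotation': array([-1.77094601e+02,  1.29086899e-03, -1.24329699e-02])}
4.475 [ 433.38312641 -186.68013657  148.51149162] [ 0.68454254 -0.08191607 -0.57708521]
```

View pics/w2.png

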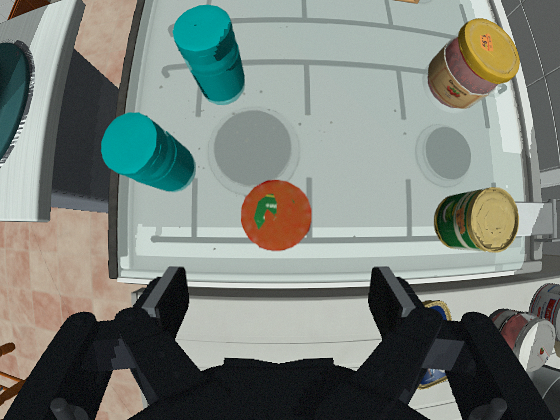

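The cap is centred at (276,214) with a radius of about 35 px, midway between the open fingers. I'll compute its centre, then grasp, lift and carry it to the clear area.

```bash
python3 - <<'E'
from h import *
m=viewer.camera_model("wrist")
c=onz(wray(m,276.3,214.5),109);print("cap",c)
assert np.linalg.norm(c[:2]-[433,-155])<8
J=(c[0],c[1]+22); X=(490,-75)
p,o=tool(*J,0,0,-A); print(p)
if arm.move_straight(p,o,vel=100,f_stop=8): print("touched",current_tool_pos(),current_force())
else:
    jaws.grab(); print(current_width(),current_grip_force())
    arm.move_straight(tool(*J,25,0,-A)[0],o,vel=80)
    arm.move_straight(tool(*X,40,0,-A)[0],o,vel=120)
    print(current_width(),current_force(),current_time(),current_tool_pos())
    for tau in(20,40,60): arm.move_straight(*tool(*X,30,tau,tau-A),vel=60)
cv2.imwrite("pics/s1.png",cv2.resize(viewer.camera("scene")[60:165,200:400],None,fx=4,fy=4,interpolation=cv2.INTER_CUBIC))
print(current_width(),current_force(),current_time(),current_tool_pos())
E
```

```text
cap [ 431.76647352 -156.93146143  109.        ]
[np.float64(431.7664735200877), np.float64(-154.43307870919728), np.float64(54.14584020506774)]
43.19892439755567 60.24240118917078
43.35480205698485 [-0.76724183 -0.04293872 -0.9182597 ] 7.4167 [489.45756172 -94.51941397  93.75252741]
43.417059743413276 [-0.49105044 -1.34996089 -0.90308439] 9.15 [490.29147588 -38.92491086  74.32704995]
```

View pics/s1.png

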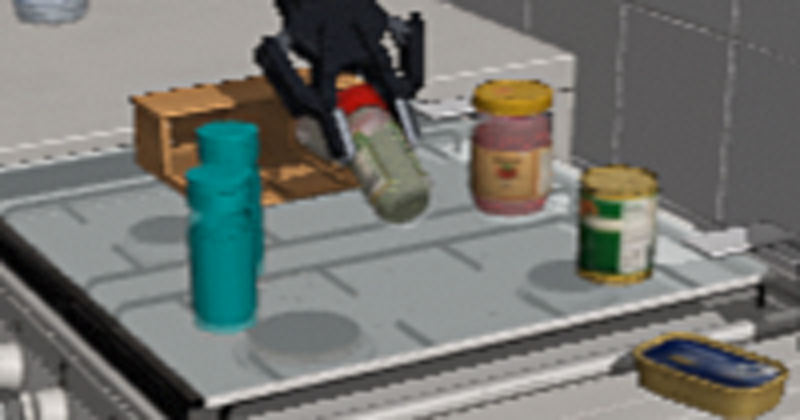

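The jar is held and tilted with its foot at (405,205), still in the air, clear of the jam jar and the turquoise jars. Next I press the foot down and pivot.

```bash
python3 - <<'E'
from h import *
X=(490,-75)
hit=arm.move_straight(*tool(*X,-12,60,40),vel=25,f_stop=5)
z=current_tool_pos()[2]; ez=z-tool(*X,0,60,40)[0][2]
print(hit,z,"ez",ez,current_force(),current_time()); arm.wait(0.15)
if hit and -8<ez<8:
    for tau in(66,72,78,84,90):
        p,o=tool(*X,0,tau,40); p[2]+=ez*(90-tau)/30+.0
        arm.move_straight(p,o,vel=35); print(tau,np.round(current_force(),1),np.round(current_tool_pos(),1),current_width())
print(current_time())
cv2.imwrite("pics/s2.png",cv2.resize(viewer.camera("scene")[60:165,200:400],None,fx=4,fy=4,interpolation=cv2.INTER_CUBIC))
E
```

```text
True 42.989755547737595 ez -0.9720605313972399 [0.12508633 1.17421507 4.09087324] 10.3083
66 [-0.7 -1.5  6. ] [490.1 -32.7  38.5] 42.81804968182252
72 [ 1.9 -0.9  5.4] [490.4 -27.1  32.3] 42.75713529803352
78 [ 1.3 -1.6  4.6] [490.6 -22.1  25.7] 42.36357257355228
84 [ 3.1 -0.7  4.2] [490.7 -18.2  18.9] 42.45255990242872
90 [ 3.5 -0.7  4.8] [490.8 -15.   11.7] 42.383181902515034
12.325
```

View pics/s2.png

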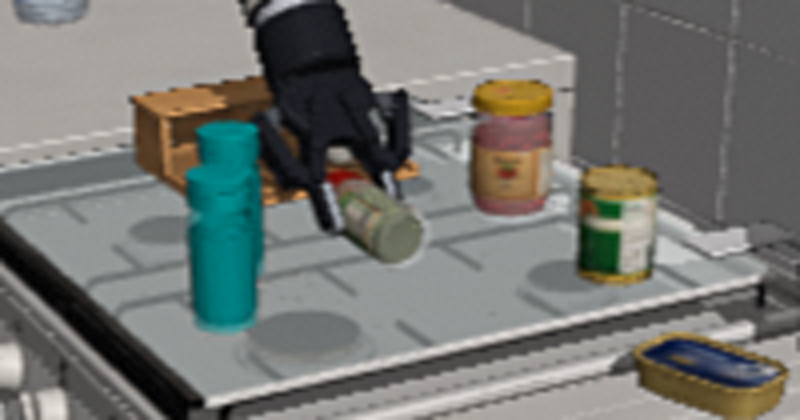

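The jar is pivoted almost flat, with its foot at (400,240) and the cap down at (350,180). I'll press the last bit until it seats, then release, back off and look from above.

```bash
python3 - <<'E'
from h import *
p=list(current_tool_pos()); o=rpy(40)
print(arm.move_straight([p[0],p[1]+.5,p[2]-4],o,vel=12,f_stop=7),current_tool_pos()[2]-p[2],current_force())
jaws.gripper_open(); arm.wait(0.5); print(current_width(),current_force(),current_time())
d=Ro.from_euler("xyz",o,degrees=True).apply([0,0,1])
arm.move_straight(list(np.array(current_tool_pos())-90*d),o,vel=120)
arm.move_pose([490,-60,230],rpy(0))
m=viewer.camera_model("wrist");im=viewer.camera("wrist");cv2.imwrite("pics/w3.png",im);print(m["xyz"],m["rotation"],current_time(),current_tool_pos())
E
```

```text
True -2.0624645863475184 [0.71583903 1.23757387 4.89257703]
85.8584117890465 [-0.15060729  0.18978564 -0.15696104] 13.6833
[488.9652138   14.22415277 371.99261212] [ 1.62929492e+02  2.06341932e-01 -8.36935689e-02] 15.5667 [488.63323946 -59.37994105 227.72846606]
```

View pics/w3.png

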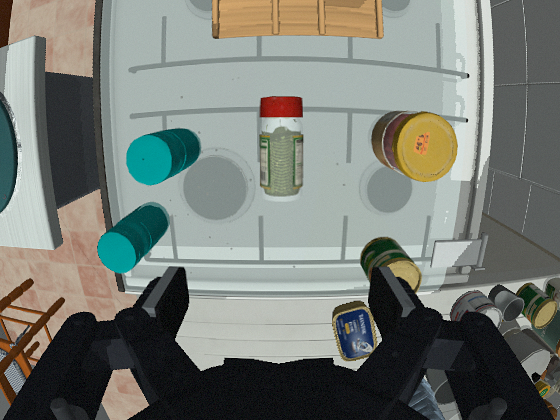

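From above, the jar lies on its side: cap face at (281,97), foot at (281,197), axis nearly along world y. The stand's open edge is at v≈38, from u=213 to 383.

```bash
python3 - <<'E'
from h import *
m=viewer.camera_model("wrist"); im=cv2.imread("pics/w3.png"); hsv=cv2.cvtColor(im,cv2.COLOR_BGR2HSV)
P=lambda u,v,z:np.round(onz(wray(m,u,v),z),1)
red=(((hsv[...,0]<8)|(hsv[...,0]>172))&(hsv[...,1]>150)).astype(np.uint8); red[:90]=0;red[120:]=0;red[:,:250]=0;red[:,310:]=0
x,y,w,h=cv2.boundingRect(red);print(x,y,w,h)
print("cap L/R/face z22",P(x,y+8,22),P(x+w,y+8,22),P(x+w/2,y,30))
print("foot L/R z22",P(261,188,22),P(302.5,188,22),"foot end z30",P(281.5,199,30))
for n,u,v in[("fl",213,38),("fr",383,38)]:print(n,P(u,v,12))
cv2.imwrite("pics/w3c.png",cv2.resize(im[0:60,190:400],None,fx=3.8,fy=3.8,interpolation=cv2.INTER_CUBIC))
E
```

```text
260 97 42 20
cap L/R/face z22 [467.9  26.1  22. ] [512.3  26.2  22. ] [490.1  34.1  30. ]
foot L/R z22 [468.2 -64.5  22. ] [513.9 -64.4  22. ] foot end z30 [490.8 -74.9  30. ]
fl [415.5 104.7  12. ]
fr [604.4 108.8  12. ]
```

View pics/w3c.png

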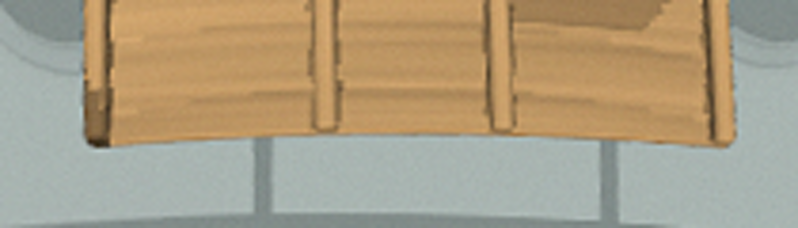

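The jar's measured length is 109.0 mm, matching the given size, with its axis at x≈490.5. The crop shows the free channel as the left slot between rails at crop u≈108 and 316. I'll regrasp near the foot, lift, carry to in front of the roof, and take a close look.

```bash
python3 - <<'E'
from h import *
m=viewer.camera_model("wrist")
for u in(108,316,480,706):print(u,np.round(onz(wray(m,190+u/3.8,27),12),1))
o=rpy(0); g=[490.7,-75+25,10]
arm.move_pose([g[0],g[1],75],o); print(current_tool_pos())
print(arm.move_straight(g,o,vel=70,f_stop=8)); jaws.grab(); print(current_width(),current_grip_force(),current_tool_pos())
arm.move_straight([g[0],g[1],70],o,vel=70); arm.wait(.2)
arm.move_straight([449.5,98,70],o,vel=130)
print(current_width(),current_time(),current_tool_pos(),current_force())
m=viewer.camera_model("wrist");im=viewer.camera("wrist");cv2.imwrite("pics/w4.png",im);print(m)
E
```

```text
108 [421.4 117.4  12. ]
316 [481.6 115.   12. ]
480 [528.7 115.8  12. ]
706 [596.2 121.2  12. ]
[490.79563138 -49.1037017   74.57261519]
False
42.23918760417189 61.20131852905615 [491.46531496 -50.10588366  10.68699761]
42.08534290911537 20.3167 [449.67004896  97.62482195  70.02089743] [-0.1848737   0.40491265 -0.8582996 ]
{'intrinsics': array([[325.1922621 ,   0.        , 278.19093269],
       [  0.        , 325.1922621 , 212.09267329],
       [  0.        ,   0.        ,   1.        ]]), 'xyz': array([449.29024624, 171.97888416, 213.53913008]), 'rotation': array([ 1.62915972e+02,  2.01752800e-02, -2.60747377e-02])}
```

View pics/w4.png

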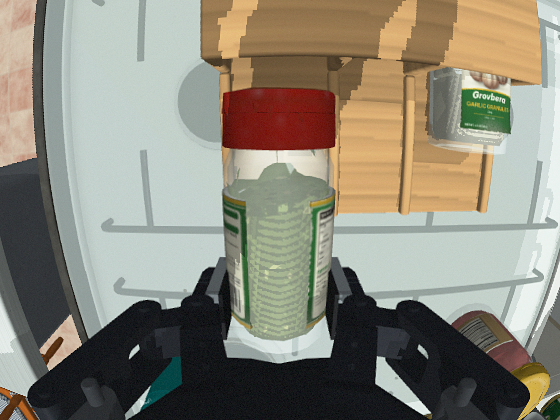

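Close view: the jar is held level, with its cap face at v≈89 from u=222 to 336. The roof's front edge is at v≈57. The channel's left rail edge is at u≈231 and its right rail edge at about 330, at v≈75.

```bash
python3 - <<'E'
from h import *
m=viewer.camera_model("wrist"); im=cv2.imread("pics/w4.png")
P=lambda u,v,z:np.round(onz(wray(m,u,v),z),1)
print("cap",P(222,97,82),P(336,97,82),"face",P(279,89,90))
print("foot",P(225,290,82),P(330,290,82),)
print("rails",P(231,78,12),P(329,66,12),P(340,66,12),P(402,90,12))
print("roof edge z61",P(201,54,61),P(380,56,61),P(538,84,61))
print("roof edge z56",P(231,57,56),P(380,60,56))
g=cv2.cvtColor(im,cv2.COLOR_BGR2GRAY)
print(g[78,212:240].tolist());print(g[66,315:350].tolist());print(g[40:90,300].tolist())
E
```

```text
cap [426.8 179.7  82. ] [472.5 179.7  82. ] face [449.6 181.8  90. ]
foot [424.2  93.1  82. ] [473.6  93.1  82. ]
rails [420.5 195.6  12. ] [480.3 203.3  12. ] [487.2 203.6  12. ] [528.1 191.2  12. ]
roof edge z61 [413.2 202.3  61. ] [497.6 202.3  61. ] [600.8 203.   61. ]
roof edge z56 [426.8 200.9  56. ] [499.1 201.3  56. ]
[159, 157, 156, 158, 158, 158, 160, 132, 151, 160, 164, 164, 164, 167, 163, 150, 132, 103, 64, 80, 83, 97, 141, 141, 139, 138, 139, 139]
[90, 93, 91, 93, 93, 93, 94, 95, 91, 93, 90, 90, 67, 61, 63, 65, 66, 69, 66, 69, 68, 65, 70, 68, 68, 67, 60, 127, 83, 91, 91, 90, 92, 96, 97]
[124, 119, 119, 119, 121, 118, 119, 121, 122, 122, 129, 120, 111, 97, 86, 64, 79, 90, 91, 88, 89, 92, 91, 91, 91, 93, 94, 93, 97, 96, 95, 94, 94, 92, 93, 87, 91, 92, 91, 91, 91, 86, 89, 93, 92, 93, 97, 92, 60, 53]
```

The channel's middle is at x≈450.4 (width 59.8, matching 60), the roof edge at y≈200.5 and the back wall at about 259.5. The cap is centred at 449.6 with its face at 181.8. Next: lower, slide in, seat, release.

```bash
python3 - <<'E'
from h import *
o=rpy(0)
a=arm.move_straight([450.6,97,19],o,vel=60,f_stop=7); print(a,current_tool_pos(),current_force())
if not a:
    b=arm.move_straight([449.7,181,19],o,vel=40,f_stop=9); print("push",b,current_tool_pos(),current_force(),current_width())
    p=current_tool_pos()
    if p[1]>170:
        c=arm.move_straight([p[0],p[1]-.3,p[2]-5],o,vel=10,f_stop=4); print("down",c,current_tool_pos(),current_force())
print(current_time())
im=viewer.camera("wrist");cv2.imwrite("pics/w5.png",im)
E
```

```text
False [451.01439215  97.09702119  19.29557043] [ 0.56363064 -0.23138079 -0.44959804]
push True [449.40779656 175.19248843  18.51627799] [ 0.0917604   0.14158717 -0.9317914 ] 42.32954839717374
down True [448.9353947  175.04624426  16.68835422] [-0.31132656 -0.34290909  4.24375193]
23.4333
```

The back wall was met at TCP y=175.2 (predicted 175.5), and the floor at z=16.7 as expected. I'll release, retreat and check.

```bash
python3 - <<'E'
from h import *
o=rpy(0); jaws.gripper_open(); arm.wait(.3)
p=current_tool_pos(); arm.move_straight([p[0],p[1],p[2]+110],o,vel=90)
arm.move_straight([450,110,220],o,vel=150)
m=viewer.camera_model("wrist");im=viewer.camera("wrist");cv2.imwrite("pics/w6.png",im);print(m["xyz"],current_time())
E
```

```text
[449.21754686 184.38812909 362.64887168] 26.6167
```

View pics/w6.png

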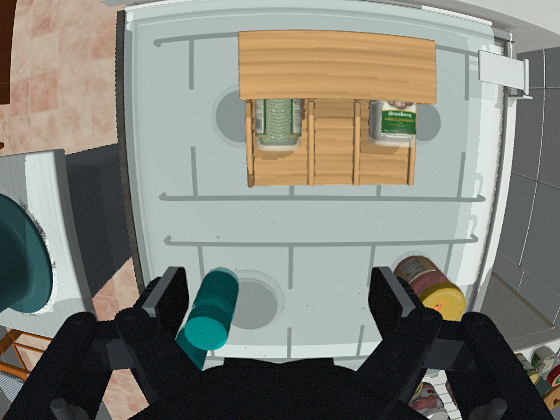

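The jar lies in the free channel, with its foot at about (279,152) between rails at u≈254 and 308 and its cap under the roof. I'll check the numbers, then hand in.

```bash
python3 - <<'E'
from h import *
m=viewer.camera_model("wrist");P=lambda u,v,z:np.round(onz(wray(m,u,v),z),1)
f=P(279,151.5,28);r=P(280,102,61);L,R_=P(254,145,12),P(308,145,12);j=P(257,120,28),P(302,120,28)
print("foot",f,"roof edge",r,"stick-out",r[1]-f[1],"rails",L,R_,"jar sides",*j)
if 40<r[1]-f[1]<58: arm.close_job(); print("handed in",current_time())
E
```

```text
foot [449. 147.  28.] roof edge [449.9 196.7  61. ] stick-out 49.69999999999999 rails [422.1 152.4  12. ] [480.3 152.5  12. ] jar sides [426.7 179.6  28. ] [472.4 179.7  28. ]
the job is handed in; nothing more can be done
the job is handed in; nothing more can be done
```

I pivoted the spice jar down onto its side, regrasped it near its foot and laid it fully home in the free channel (sticking out 49.7 mm in front of the roof against the specified 50), and handed in the job at about 27 s; no verdict was shown.

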